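# Clear the offcuts and open the dice jar

## Task

Put the two wood offcuts, the one lying on the jar's cap and the one on the wooden holder's deck, into the green scrap bin, so that none can drop into the jar. Then grip the tight cap and turn it anticlockwise (seen from above) by about a fifth of a turn, stopping once the threads let go, while the jar stays seated in the holder's square socket that braces it; do not lift before the cap is loose and leave the green glass die where it is. Finish while still holding the cap: level, still, straight over the open jar, with 1 to 5 cm of air between the cap's lower edge and the jar's mouth.

Things in the scene. Friction and masses are not known exactly. Their poses are not given: they have to be found in the camera images.
- holder: fixed dark wooden base board, 130 x 220 x 10 mm (x, y, z), origin at the centre of its underside. A pale wooden square socket rises 20 mm above the board (top at 30 mm), inside 66.5 mm square, walls 8 mm, centred at y = -50 mm in the holder's frame; the rest of the board (+y side) is the open deck. The socket keeps the jar from turning.
- jar: loose clear glass jar, 0.25 to 0.5 kg, standing in the socket on the board (its origin, the centre of its underside, is 10 mm above the table), with its axes along the holder's. Body 64 mm square, 46 mm high; neck 41 mm across, with thread ledges out to 50 mm, up to the mouth at 80 mm. A springy white seal in the mouth presses the closed cap up against the threads with about 12 N, which makes it tight: a few tenths of a N m to turn.
- jar_mouth (a point): centre of the jar's mouth rim, 80 mm above the jar's underside (90 mm above the table); z up.
- cap_center (a point): centre (half-way up, on the axis) of the loose round ribbed aluminium cap, 58 mm across, 30 mm high, 60 g. Closed, its underside is 56 mm and its top 86 mm above the jar's underside, 10 mm of air below it to the jar's shoulder. Three lugs inside it sit under ledges on the jar's neck. Its yaw minus the jar's yaw is 0.05 to 0.25 rad at the start; see cap_mark for the turning.
- cap_mark (a point): red mark on the rim of the cap's top, 29 mm from its axis, 15 mm above cap_center, at -80 degrees from the cap's x axis; shows how far it is turned. With the cap's yaw minus the jar's yaw: 0 is the tight stop; turned anticlockwise it lets go at 0.98 rad and pops up 2 mm; from 1.67 the next ledges catch the lugs again. Between 1.05 and 1.6 rad it lifts straight off.
- offcut_cap_center (a point): centre of the pale wood offcut lying on the cap: block 34 x 24 x 22 mm (x, y, z), 14 g, loose.
- offcut_deck_center (a point): centre of the pale wood offcut lying on the holder's deck: block 40 x 24 x 26 mm (x, y, z), 18 g, loose.
- bin: fixed green open scrap bin, 170 x 170 mm outside, 75 mm high, walls and floor 4 mm; origin at the centre of its underside.
- die: bystander: green glass die, 24 mm cube, loose on the table; origin at the centre of its underside.

How it is judged (in metres and radians):
On the way, in this order (a step that is already met when the one before it is completed fails the run):
1. both offcuts lie in the bin, let go, with the cap still screwed on (x of offcut_cap_center in the frame of bin between -0.083 and 0.083 m and y of offcut_cap_center in the frame of bin between -0.083 and 0.083 m and z of offcut_cap_center in the frame of bin between 0 and 0.07 m and x of offcut_deck_center in the frame of bin between -0.083 and 0.083 m and y of offcut_deck_center in the frame of bin between -0.083 and 0.083 m and z of offcut_deck_center in the frame of bin between 0 and 0.07 m and contact force between each of offcut_cap, offcut_deck and the fingers below 0.1 N and y of cap_mark in the frame of jar below -0.0136147 m), for 0.2 s.
2. the cap is turned past the point where the threads let go, still on the jar (y of cap_mark in the frame of jar above -0.0122559 m and z of cap_center in the frame of jar below 0.085 m), for 0.1 s.
At the end, for the whole second after the job is handed in: Both offcuts inside the bin, below its rim; jar seated (raised under 6 mm, tilted under 0.08 rad); fingers hold the cap with over 1 N, clear of the jar, lower edge 8 to 54 mm above the mouth, axis within 20 mm of the mouth's centre, tilted under 0.2 rad, still (x of offcut_cap_center in the frame of bin between -0.083 and 0.083 m and y of offcut_cap_center in the frame of bin between -0.083 and 0.083 m and z of offcut_cap_center in the frame of bin between 0 and 0.07 m and x of offcut_deck_center in the frame of bin between -0.083 and 0.083 m and y of offcut_deck_center in the frame of bin between -0.083 and 0.083 m and z of offcut_deck_center in the frame of bin between 0 and 0.07 m and z of jar in the frame of holder below 0.016 m and angle between jar's own z axis and vertical below 0.08 rad and contact force between cap and the fingers above 1 N and contact force between cap and jar below 0.05 N and z of cap_center in the frame of jar_mouth between 0.023 and 0.069 m and horizontal distance between cap_center and jar_mouth below 0.02 m and angle between cap_center's own z axis and vertical below 0.2 rad and linear speed of cap below 0.03 m/s); the arm keeps its last pose, push and grip.
It fails at once if the jar is pulled up out of its seat by more than 12 mm or tipped by more than 0.2 rad (z of jar in the frame of holder above 0.022 m or angle between jar's own z axis and vertical above 0.2 rad).
It fails at once if turning goes on far past where the threads let go (cap turned more than 115 degrees from its tight stop) (y of cap_mark in the frame of jar above 0.0166337 m).
It fails at once if the glass die is moved by more than 20 mm (distance of die from where it was at the start of the episode above 0.02 m).
It also fails if it takes over 72 s, if anything falls off the work surface, if the arm or the gripper's body presses on something with over 40 N, if the wrist force passes 120 N, or if a joint passes its speed limit or range.

## Robot

A 6-joint arm with a two-finger parallel gripper is mounted at the origin on the work surface. World frame = base frame: x ahead of the robot, y to its left, z up, the work surface at z = 0. Lengths are in mm, angles in rad, forces in N, time in s.
With the tool pointing down it reaches from about 350 to 875 mm from the base axis. Payload 4.2 kg.
Tool frame: the origin (TCP) lies on the centre line of the jaws, within the pads' length; the fingertips stand 25 mm ahead of it and the grasp point (between the pads) lies 6 mm ahead of it; z points along the fingers, y is the direction in which the jaws open and shut (so a half turn about z gives the same grasp; the last joint's range is limited). The gripper opens to 85 mm and grips with 20 to 120 N. Pads are 22 mm wide; open, the fingers measure 114 mm over their backs; the gripper's body (76 mm by 85 mm) begins 54 mm behind the grasp point. The pads swing forward as they close: fully open they stand 13 mm farther back than shut.
Start: joints at [-0.857, 0.385, 0.008, 0, -1.194, -0.259], TCP at [274.563, -561.44, 256.312] pointing down, gripper open.
Joint ranges: [-3.14, 3.14], [-1.21, 2.06], [-1.07, 1.41], [-3.16, 2.05], [-2.99, -0.16], [-3.1, 3.1]. Speed limits (rad/s): [2.79, 2.79, 3.14, 3.14, 3.14, 3.14].

## Interface

Orientations are given as a unit quaternion [x, y, z, w].
In Python, from bench import arm gives the robot as it stands.
- The arm moves only by the tool drive_tool, never from a script. Its argument "plan" is a list of rows, each a list of 2 entries, a list of its own where there are three numbers: the shift along the tool's x, y, z in m, then the turn about the tool's z in degrees. A call has 1 to 12 rows; each row shifts and turns the commanded pose from where the row before left it, along the tool's axes as they then stand; what a row does not reach is not made up. A row lasts 1/8 s, in which the tool goes at most 62.5 mm and 10.7 degrees, less where a joint would pass 70% of its speed; a pose out of reach is approached as far as the arm can. A call with a gripper value outside its range is refused whole. "fingers" is the closure, from -1 (fully open) to 1 (shut), so that 0 is half open, set as the call begins (left out, the last holds). The fingers move at their own pace and stop on an object; the grip force is fixed at half the most. Time passes only in rows, so rows that do not move let the fingers close. It gives the time, the measured TCP pose, the force and the opening at its end, in the units of the state.
- arm.read_state(): the state, without advancing time (a new reading comes with each control period).
- arm.get_image(name): name is "side" or "top"; returns a dict with "image" (420x560x3 uint8, red, green, blue), "K" (3x3 intrinsics, pixels), "dist" ([k1, k2, p1, p2, k3] as OpenCV has them; the pictures are not rectified), "R" (3x3) and "t" (3): a world point X has camera coordinates R X + t. Camera axes: x right, y down, z forward; pixel columns grow to the right and rows downward; lengths in mm; the calibration is good to about 2 mm. A picture is of the moment at which its call begins. There is no depth.
- arm.job_done(): hands the job in, once; it reports no verdict.
The state is a dict: "clock": time; "joints": joint angles; "joint_vel": joint speeds; "joint_efforts": joint torques, N m; "position": TCP position; "ee_rot": TCP orientation; "contact_force": force on the tool from outside, world axes, zero at the start; "wrist_torque": the same for the moment, N m; "gripper_width": finger opening in mm.
Only numpy, scipy, OpenCV 4.12 (cv2) and the standard library are available. Lean on these libraries where they do the work, as an engineer would, in place of code of your own. Each camera call takes 0.05 s, during which the arm holds its last target.

## Working session

There is one attempt and no reset: what is moved stays moved. The work goes in short steps, Python scripts to look and compute and a tool call to move; the robot and the scene stay as the last step left them, time stands still between calls to the robot, and variables do not carry over. Pictures are saved under pics/ and viewed, and the job is handed in when it is done.

Besides the shell and the picture viewer there is one more tool, called by a JSON object that holds its "api" and its "payload", one argument or row to a line. drive_tool: Moves the arm, as the interface text tells. Its arguments: {"type":"object","properties":{"plan":{"type":"array"},"fingers":{"type":"number"}},"required":["plan"]}

```bash
mkdir -p pics; ls; python3 - <<'E'
from bench import arm
import cv2
s=arm.read_state(); print(s)
for n in ("side","top"):
    d=arm.get_image(n); cv2.imwrite(f"pics/{n}0.png",d["image"][:,:,::-1]); print(n,d["K"],d["dist"],d["R"],d["t"])
E
```

```text
pics
{'clock': 0.0, 'joints': array([-8.57398789e-01,  3.85570969e-01,  6.65006461e-03, -5.22082231e-04,
       -1.19400711e+00, -2.58594754e-01]), 'joint_vel': array([-0.00046135,  0.00116193, -0.00060931, -0.00126561, -0.00051133,
       -0.00178416]), 'joint_efforts': array([-1.13742142e-03, -3.92288482e+01,  1.88395411e+01,  4.18619335e+00,
       -4.82378571e-03, -7.68275981e-06]), 'position': array([ 274.34645106, -560.98567194,  255.21888781]), 'ee_rot': array([-2.25352617e-01,  9.74276656e-01,  1.05575623e-03, -2.83310221e-04]), 'contact_force': array([ 0.1221934 , -0.28298886,  0.37015578]), 'wrist_torque': array([ 0.04236636,  0.05085691, -0.00887886]), 'gripper_width': 85.40210396511742}
side [[384.43058092   0.         282.74364852]
 [  0.         384.43058092 212.92128173]
 [  0.           0.           1.        ]] [-0.06425732  0.          0.          0.          0.        ] [[ 0.81892722 -0.57380593 -0.01024531]
 [-0.3835681  -0.53396901 -0.7534936 ]
 [ 0.42688842  0.62098619 -0.65737541]] [-416.62263925  263.57993975  585.11327934]
top [[474.40739663   0.         282.53211248]
 [  0.         474.40739663 213.19487712]
 [  0.           0.           1.        ]] [0.02072593 0.         0.         0.         0.        ] [[ 6.24430054e-02 -9.98048389e-01  5.33998309e-04]
 [-9.69812401e-01 -6.08027682e-02 -2.36150227e-01]
 [ 2.35721822e-01  1.42280517e-02 -9.71716412e-01]] [-38.07249359 533.10949811 954.31527959]
```

View pics/side0.png

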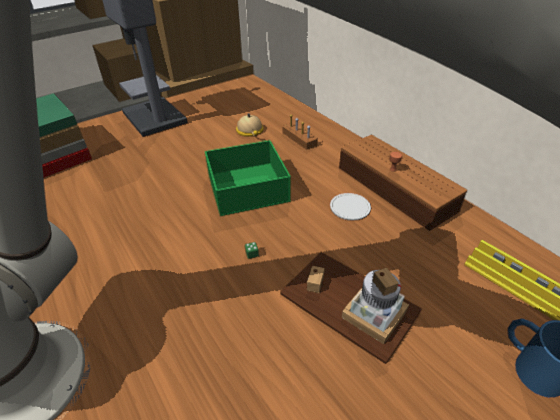

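View pics/top0.png

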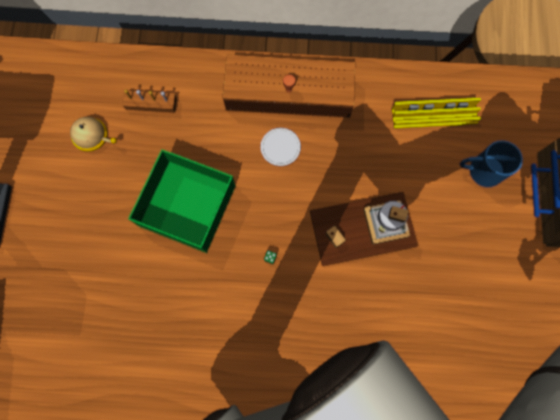

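The side view shows the bin at about (248,178), the die at (251,250), the deck offcut at (315,280), and the jar and cap at (380,290) with an offcut on top. In the top view the bin is at (184,200), the die at (270,257), the deck offcut at (336,236) and the cap at (390,218). I'll zoom in next.

```bash
cat > h.py <<'E'
import numpy as np, cv2
from bench import arm
def cam(n): return arm.get_image(n)
def ray(d,px):
    p=cv2.undistortPoints(np.array([[px]],float),d["K"],d["dist"])[0,0]
    R=np.array(d["R"]);t=np.array(d["t"]);return -R.T@t, R.T@np.array([p[0],p[1],1.])
def onz(d,px,z):
    c,r=ray(d,px); return c+r*(z-c[2])/r[2]
def proj(d,X):
    return cv2.projectPoints(np.array(X,float).reshape(-1,3),cv2.Rodrigues(np.array(d["R"]))[0],np.array(d["t"]),d["K"],d["dist"])[0][:,0]
def tri(ds,pxs):
    A=np.zeros((3,3));b=np.zeros(3)
    for d,p in zip(ds,pxs):
        c,r=ray(d,p);r/=np.linalg.norm(r);M=np.eye(3)-np.outer(r,r);A+=M;b+=M@c
    return np.linalg.solve(A,b)
def crop(d,x0,y0,w,h,s,fn):
    im=cv2.resize(d["image"][y0:y0+h,x0:x0+w,::-1],None,fx=s,fy=s,interpolation=cv2.INTER_CUBIC); cv2.imwrite(fn,im)
E
python3 - <<'E'
from h import *
d=cam("top"); crop(d,300,180,130,95,6,"pics/topc.png")
np.save
d=cam("side"); crop(d,270,245,160,120,5,"pics/sidec.png")
E
```

```text
(no output)
```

View pics/topc.png

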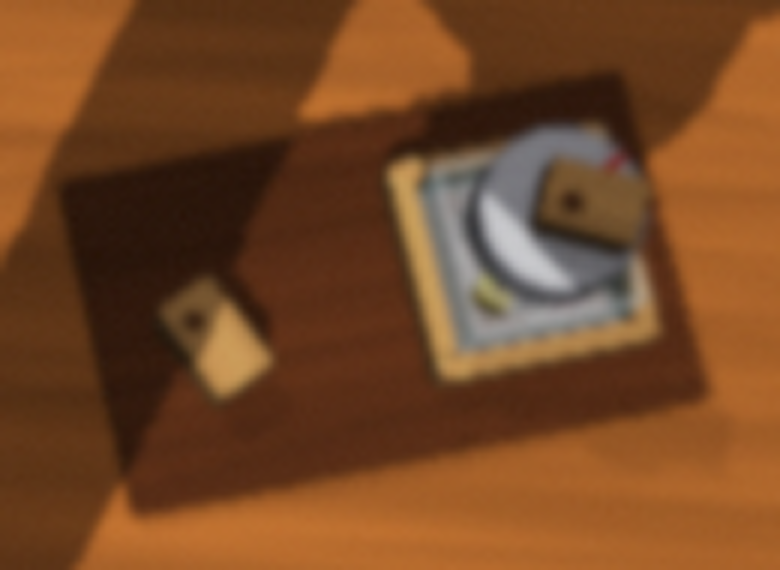

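View pics/sidec.png

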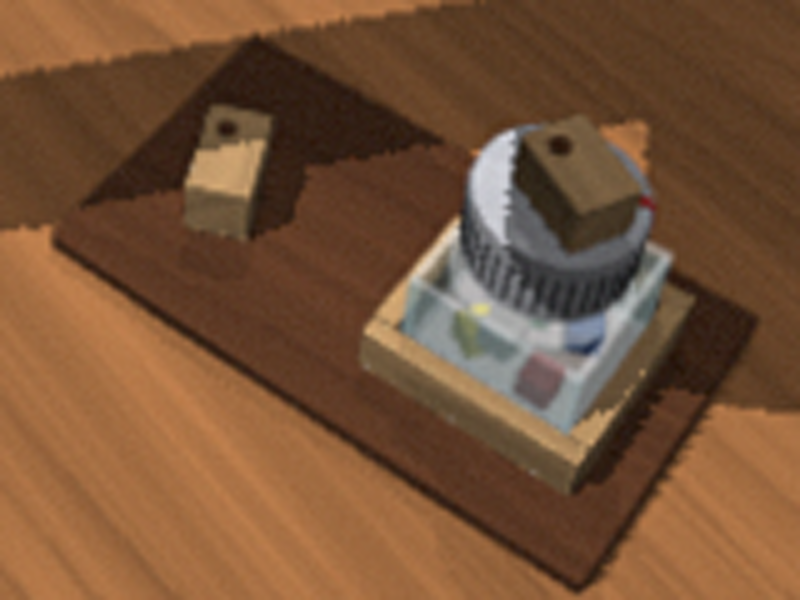

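```bash
python3 - <<'E'
from h import *
np.set_printoptions(precision=1,suppress=True)
T=cam("top");S=cam("side")
tc=lambda p:((p[0]+.5)/6-.5+300,(p[1]+.5)/6-.5+180)
sc=lambda p:((p[0]+.5)/5-.5+270,(p[1]+.5)/5-.5+245)
def rep(n,d,f,pts,z):
    P=np.array([onz(d,f(p),z) for p in pts]);print(n,P[:,:2].tolist(),'ctr',P.mean(0)); 
    for i in range(len(P)):
        e=P[(i+1)%len(P)]-P[i];print('   len %.1f ang %.1f'%(np.linalg.norm(e),np.degrees(np.arctan2(e[1],e[0]))))
rep('boardT',T,tc,[(62,185),(620,70),(708,395),(135,515)],10)
rep('boardS',S,sc,[(258,38),(55,235),(582,580),(757,318)],10)
rep('deckT',T,tc,[(160,310),(208,275),(272,360),(222,403)],36)
rep('capoffT',T,tc,[(550,157),(650,185),(635,243),(538,213)],118)
rep('capoffS',S,sc,[(515,140),(585,117),(645,185),(575,215)],118)
i=lambda p:p
rep('bin',T,i,[(166,153),(235,180),(207,250),(132,217)],75)
print('die',onz(T,(270,256.5),24),onz(S,(251,246),24))
print('mark',onz(T,tc((618,160)),96),onz(S,sc((648,203)),96), tri([T,S],[tc((618,160)),sc((648,203))]))
print('cams',ray(T,(0,0))[0],ray(S,(0,0))[0])
E
```

```text
boardT [[557.8620676000883, -65.41857282435281], [616.2551088607206, -275.3123519610927], [492.73350351480383, -308.0881136727821], [434.7854285775088, -98.25396933533362]] ctr [ 525.4 -186.8   10. ]
   len 217.9 ang -74.5
   len 127.8 ang -165.1
   len 217.7 ang 105.4
   len 127.4 ang 14.9
boardS [[555.8478027546574, -67.9936563507805], [433.281309345352, -101.04654141609643], [491.0873093304299, -308.7026651055294], [613.354033253173, -275.6469254613711]] ctr [ 523.4 -188.3   10. ]
   len 126.9 ang -164.9
   len 215.6 ang -74.4
   len 126.7 ang 15.1
   len 215.5 ang 105.5
deckT [[506.6457897222649, -102.18709873018656], [520.7782404015728, -119.1570553469923], [490.7114473679841, -143.46912026818018], [473.7973553208264, -125.93408891546954]] ctr [ 498.  -122.7   36. ]
   len 22.1 ang -50.2
   len 38.7 ang -141.0
   len 24.4 ang 134.0
   len 40.5 ang 35.9
capoffT [[550.7115207327456, -225.25384552802043], [543.0221074229446, -259.01409450082446], [522.5533200060771, -253.99356002764776], [530.9075227409979, -221.38674828071748]] ctr [ 536.8 -239.9  118. ]
   len 34.6 ang -102.8
   len 21.1 ang 166.2
   len 33.7 ang 75.6
   len 20.2 ang -11.0
capoffS [[524.2555179107454, -222.76722848218947], [548.7962219229844, -228.9813479521773], [543.7185740293943, -258.73438257764633], [518.1021956903962, -254.20701846701522]] ctr [ 533.7 -241.2  118. ]
   len 25.3 ang -14.2
   len 30.2 ang -99.7
   len 26.0 ang 170.0
   len 32.0 ang 78.9
bin [[650.9397402482408, 257.8205520256083], [598.9002970055117, 102.13589080914217], [443.23090585687794, 147.1338086044816], [503.58155999678894, 312.12003102620713]] ctr [549.2 204.8  75. ]
   len 164.2 ang -108.5
   len 162.0 ang 163.9
   len 175.7 ang 69.9
   len 157.0 ang -20.2
die [445.3  17.1  24. ] [443.4  17.2  24. ]
mark [ 557.1 -253.6   96. ] [ 555.8 -254.6   96. ] [ 557.4 -253.9   94.2]
cams [ 294.4  -19.2 1053.2] [ 192.5 -461.7  579. ]
```

```bash
cat >> h.py <<'E'
from scipy.spatial.transform import Rotation as Ro
def go(x,y,z,jaw=None,s=None):
    """shift in current tool axes (m) to TCP target mm, and turn (deg, about tool z) to have jaw dir (deg in world, mod 180)"""
    s=s or arm.read_state(); R=Ro.from_quat(s["ee_rot"]).as_matrix()
    v=R.T@(np.array([x,y,z])-s["position"])/1000
    j=np.degrees(np.arctan2(R[1,1],R[0,1]))
    out='clk %.2f pos %s w %.1f shift %s jaw %.1f tilt %.2f'%(s["clock"],np.round(s["position"],1),s["gripper_width"],np.round(v,4),j,np.degrees(np.arccos(-R[2,2])))
    if jaw is not None: out+=' turn %.1f'%(-((jaw-j+90)%180-90))
    print(out)
E
python3 -c "
from h import *
go(497,-123.5,200,128)"
```

```text
clk 0.30 pos [ 274.5 -561.3  256. ] w 85.3 shift [-0.3922  0.2956  0.0561] jaw 116.1 tilt 0.04 turn -11.9
```

{"api": "drive_tool", "payload": {
  "plan": [
    [[-0.0392, 0.0296, 0], 0],
    [[-0.0392, 0.0296, 0], 0],
    [[-0.0392, 0.0296, 0], 0],
    [[-0.0392, 0.0296, 0], 0],
    [[-0.0392, 0.0296, 0], 0],
    [[-0.0392, 0.0296, 0], 0],
    [[-0.0392, 0.0296, 0], 0],
    [[-0.0392, 0.0296, 0], 0],
    [[-0.0392, 0.0296, 0.028], 0],
    [[-0.0392, 0.0296, 0.028], 0],
    [[0, 0, 0], -6],
    [[0, 0, 0], -6]
  ],
  "fingers": 0.1
}}

```text
clock: 1.8
position: [496.8, -122.5, 199.8]
ee_rot: [-0.328, 0.945, 0.0, -0.001]
contact_force: [-0.3, 0.0, -0.9]
gripper_width: 38.3
```

{"api": "drive_tool", "payload": {
  "plan": [
    [[0, 0, 0], 0],
    [[0, 0, 0], 0]
  ]
}}

```text
clock: 2.05
position: [496.7, -123.4, 200.4]
ee_rot: [-0.325, 0.946, -0.0, 0.0]
contact_force: [0.1, -0.7, -0.1]
gripper_width: 38.0
```

```bash
python3 - <<'E'
from h import *
go(497,-123.5,42,128); print(arm.read_state()["joints"])
d=cam("side"); print(proj(d,[[*arm.read_state()["position"][:2],z] for z in (175,200)])); cv2.imwrite("pics/s1.png",d["image"][:,:,::-1])
E
```

```text
clk 2.05 pos [ 496.7 -123.4  200.4] w 38.0 shift [-0.0002 -0.0002  0.1584] jaw 128.0 tilt 0.01 turn -0.0
[ 7.39205258e-02  2.43713472e-01 -3.49172220e-01 -3.33166325e-05
 -9.77698462e-01 -9.82162605e-01]
[[320.29659474 217.4638531 ]
 [321.17563558 205.30312226]]
```

View pics/s1.png

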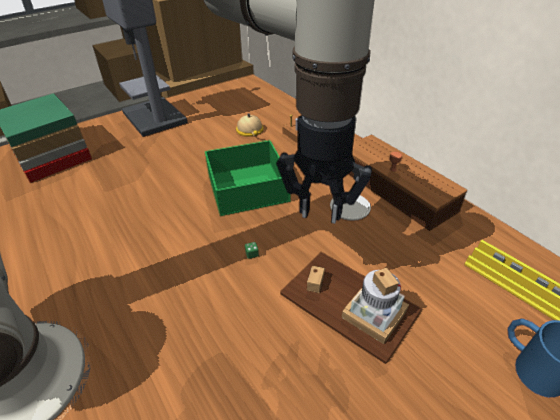

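{"api": "drive_tool", "payload": {
  "plan": [
    [[0, 0, 0.036], 0],
    [[0, 0, 0.036], 0],
    [[0, 0, 0.036], 0],
    [[0, 0, 0.03], 0],
    [[0, 0, 0.014], 0],
    [[0, 0, 0.006], 0],
    [[0, 0, 0], 0],
    [[0, 0, 0], 0]
  ],
  "fingers": -0.05
}}

```text
clock: 3.1
position: [497.5, -123.3, 43.3]
ee_rot: [-0.326, 0.945, -0.0, 0.001]
contact_force: [1.0, 0.1, 0.5]
gripper_width: 44.7
```

```bash
python3 - <<'E'
from h import *
go(497,-123.5,42,128)
d=cam("side"); crop(d,250,200,160,120,5,"pics/s2.png")
E
```

```text
clk 3.10 pos [ 497.5 -123.3   43.3] w 44.7 shift [0.0005 0.0001 0.0013] jaw 128.1 tilt 0.13 turn 0.1
```

View pics/s2.png

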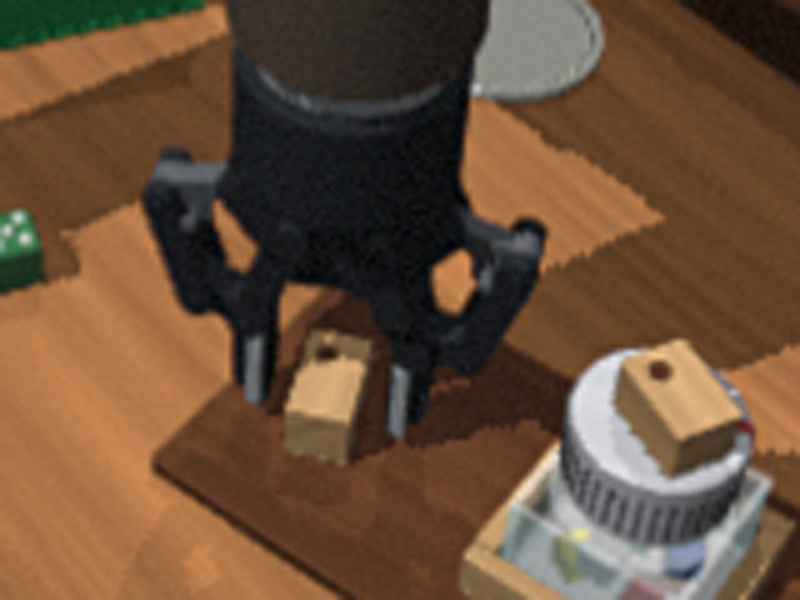

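The side crop shows the deck offcut (330,395) between the jaws (255,370) and (400,400), lined up with them. I'll close on it.

{"api": "drive_tool", "payload": {
  "plan": [
    [[0, 0, 0], 0],
    [[0, 0, 0], 0],
    [[0, 0, 0], 0],
    [[0, 0, 0], 0],
    [[0, 0, 0], 0],
    [[0, 0, 0], 0]
  ],
  "fingers": 0.7
}}

```text
clock: 3.9
position: [497.3, -123.3, 43.2]
ee_rot: [-0.326, 0.945, -0.0, 0.001]
contact_force: [-0.7, 0.6, 6.1]
gripper_width: 22.8
```

{"api": "drive_tool", "payload": {
  "plan": [
    [[0, 0, -0.02], 0],
    [[0, 0, -0.035], 0],
    [[0, 0, -0.045], 0],
    [[0, 0, -0.045], 0],
    [[0, 0, 0], 0]
  ]
}}

```text
clock: 4.53
position: [498.8, -123.3, 191.1]
ee_rot: [-0.326, 0.945, -0.001, 0.004]
contact_force: [0.3, 0.2, -1.3]
gripper_width: 22.5
```

```bash
python3 - <<'E'
from h import *
go(549,205,190,128)
E
```

```text
clk 4.53 pos [ 498.8 -123.3  191.1] w 22.5 shift [-0.242   0.2274  0.0015] jaw 128.1 tilt 0.50 turn 0.1
```

{"api": "drive_tool", "payload": {
  "plan": [
    [[-0.015, 0.014, 0], 0],
    [[-0.03, 0.028, 0], 0],
    [[-0.035, 0.033, 0], 0],
    [[-0.035, 0.033, 0], 0],
    [[-0.035, 0.033, 0], 0],
    [[-0.035, 0.033, 0], 0],
    [[-0.032, 0.03, 0], 0],
    [[-0.018, 0.017, 0], 0],
    [[-0.007, 0.0064, 0], 0],
    [[0, 0, 0.04], 0],
    [[0, 0, 0.04], 0],
    [[0, 0, 0.03], 0]
  ]
}}

```text
clock: 6.02
position: [546.2, 203.2, 75.5]
ee_rot: [-0.325, 0.946, -0.0, -0.001]
contact_force: [0.5, 0.4, 0.6]
gripper_width: 22.7
```

```bash
python3 - <<'E'
from h import *
go(549,205,80,128)
d=cam("top"); cv2.imwrite("pics/t3.png",d["image"][:,:,::-1])
d=cam("side"); cv2.imwrite("pics/s3.png",d["image"][:,:,::-1])
E
```

```text
clk 6.03 pos [546.2 203.2  75.5] w 22.7 shift [-0.0033 -0.0003 -0.0045] jaw 128.0 tilt 0.15 turn -0.0
```

View pics/s3.png

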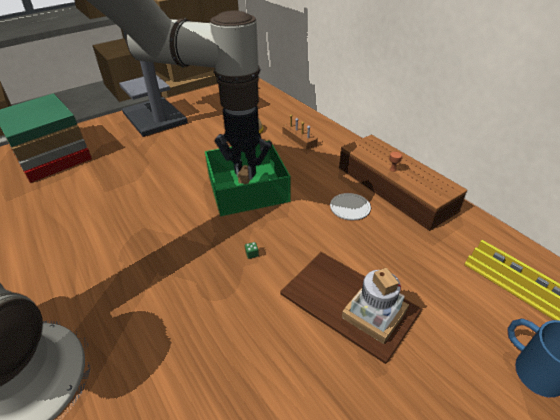

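The side view shows the gripper inside the bin, holding the offcut at (244,175). I'll lower a bit and release.

{"api": "drive_tool", "payload": {
  "plan": [
    [[0, 0, 0.015], 0],
    [[0, 0, 0], 0]
  ]
}}

```text
clock: 6.38
position: [546.9, 204.5, 62.2]
ee_rot: [-0.326, 0.945, -0.0, -0.0]
contact_force: [-0.8, -0.5, -0.5]
gripper_width: 22.5
```

{"api": "drive_tool", "payload": {
  "plan": [
    [[0, 0, 0], 0],
    [[0, 0, 0], 0],
    [[0, 0, 0], 0],
    [[0, 0, 0], 0],
    [[0, 0, -0.03], 0],
    [[0, 0, -0.05], 0],
    [[0, 0, -0.055], 0],
    [[0, 0, 0], 0]
  ],
  "fingers": -0.05
}}

```text
clock: 7.38
position: [549.5, 206.3, 202.9]
ee_rot: [-0.326, 0.945, 0.001, 0.006]
contact_force: [-0.4, -0.2, -0.9]
gripper_width: 44.6
```

```bash
python3 - <<'E'
from h import *
go(535.5,-240.5,195,168)
d=cam("side"); crop(d,190,130,110,90,6,"pics/s4.png")
d=cam("top");crop(d,350,180,80,60,10,"pics/t4.png")
E
```

```text
clk 7.38 pos [549.5 206.3 202.9] w 44.6 shift [ 0.2868 -0.3429  0.0052] jaw 128.1 tilt 0.66 turn -39.9
```

View pics/s4.png

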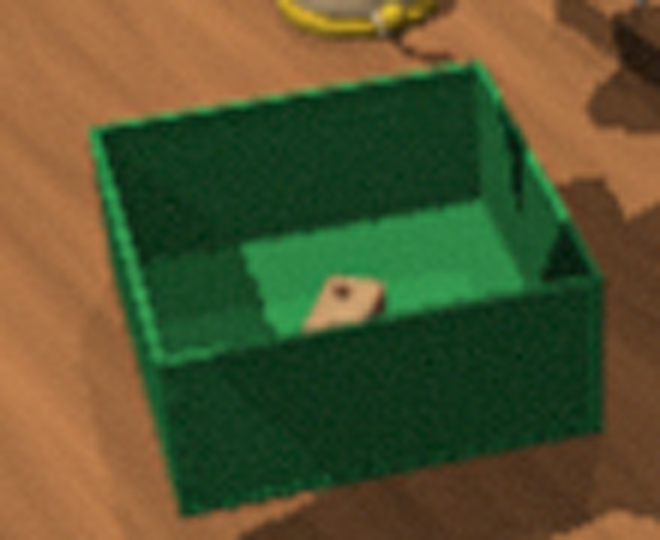

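View pics/t4.png

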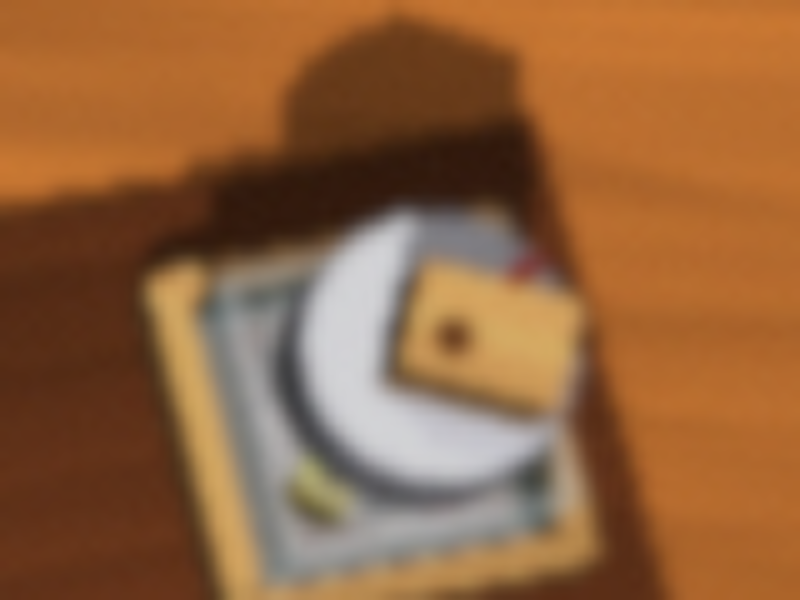

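The deck offcut is in the bin, at (345,300) in the side crop. In the top crop the cap's circle is centred near (440,350) and the cap offcut's top corners are (418,262), (585,300), (552,408), (398,375).

```bash
python3 - <<'E'
from h import *
np.set_printoptions(precision=1,suppress=True)
T=cam("top")
tc=lambda p:((p[0]+.5)/10-.5+350,(p[1]+.5)/10-.5+180)
P=np.array([onz(T,tc(p),118) for p in [(418,262),(585,300),(552,408),(398,375)]]);print(P,P.mean(0))
for i in range(4):
    e=P[(i+1)%4]-P[i];print('   len %.1f ang %.1f'%(np.linalg.norm(e),np.degrees(np.arctan2(e[1],e[0]))))
for p in [(440,350),(298,350),(440,208),(440,491),(522,265)]: print(p,onz(T,tc(p),96))
E
```

```text
[[ 550.7 -225.5  118. ]
 [ 544.9 -259.3  118. ]
 [ 521.9 -252.7  118. ]
 [ 526.8 -221.6  118. ]] [ 536.1 -239.8  118. ]
   len 34.3 ang -99.8
   len 23.9 ang 163.9
   len 31.4 ang 81.0
   len 24.2 ang -9.1
(440, 350) [ 538.2 -235.    96. ]
(298, 350) [ 536.3 -205.7   96. ]
(440, 208) [ 568.7 -234.8   96. ]
(440, 491) [ 508.3 -235.2   96. ]
(522, 265) [ 557.5 -251.9   96. ]
```

{"api": "drive_tool", "payload": {
  "plan": [
    [[0.018, -0.022, 0], 0],
    [[0.032, -0.038, 0], 0],
    [[0.036, -0.043, 0], 0],
    [[0.036, -0.043, 0], 0],
    [[0.036, -0.043, 0], 0],
    [[0.036, -0.043, 0], 0],
    [[0.036, -0.043, 0], 0],
    [[0.032, -0.039, 0], 0],
    [[0.025, -0.029, 0], 0],
    [[0, 0, 0], -10],
    [[0, 0, 0], -10],
    [[0, 0, 0], -10]
  ]
}}

```text
clock: 9.02
position: [531.5, -242.1, 195.0]
ee_rot: [-0.562, 0.827, 0.002, -0.002]
contact_force: [0.4, -0.7, -0.3]
gripper_width: 45.0
```

{"api": "drive_tool", "payload": {
  "plan": [
    [[0, 0, 0], -10],
    [[0, 0, 0], -2],
    [[0, 0, 0], 0],
    [[0, 0, 0], 0]
  ]
}}

```text
clock: 9.52
position: [532.4, -242.0, 196.9]
ee_rot: [-0.643, 0.766, 0.0, -0.0]
contact_force: [0.2, -0.0, 0.1]
gripper_width: 44.8
```

```bash
python3 - <<'E'
from h import *
go(535.5,-240.4,128,170)
E
```

```text
clk 9.53 pos [ 532.4 -242.   196.9] w 44.8 shift [-0.0022 -0.0028  0.0689] jaw 170.0 tilt 0.05 turn -0.0
```

{"api": "drive_tool", "payload": {
  "plan": [
    [[-0.0022, -0.0028, 0.02], 0],
    [[0, 0, 0.025], 0],
    [[0, 0, 0.014], 0],
    [[0, 0, 0.007], 0],
    [[0, 0, 0], 0],
    [[0, 0, 0], 0]
  ]
}}

```text
clock: 10.28
position: [536.2, -240.6, 132.2]
ee_rot: [-0.643, 0.766, -0.001, 0.0]
contact_force: [-0.3, 1.4, -0.2]
gripper_width: 44.6
```

```bash
python3 - <<'E'
from h import *
go(535.5,-240.4,127,170)
d=cam("side"); crop(d,310,205,140,105,5,"pics/s5.png")
E
```

```text
clk 10.28 pos [ 536.2 -240.6  132.2] w 44.6 shift [-0.      0.0007  0.0052] jaw 170.1 tilt 0.10 turn 0.1
```

View pics/s5.png

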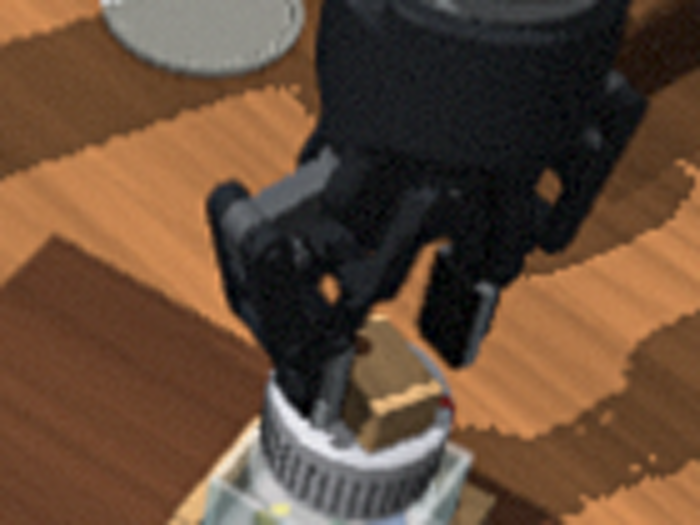

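In the side crop the offcut (390,385) is between the jaws (330,390) and (460,310), and the tips are clear of the cap.

{"api": "drive_tool", "payload": {
  "plan": [
    [[0, 0, 0.003], 0],
    [[0, 0, 0], 0]
  ]
}}

```text
clock: 10.58
position: [535.5, -240.4, 128.3]
ee_rot: [-0.643, 0.766, 0.0, -0.0]
contact_force: [0.2, 0.2, 0.3]
gripper_width: 44.6
```

{"api": "drive_tool", "payload": {
  "plan": [
    [[0, 0, 0], 0],
    [[0, 0, 0], 0],
    [[0, 0, 0], 0],
    [[0, 0, 0], 0],
    [[0, 0, 0], 0],
    [[0, 0, 0], 0]
  ],
  "fingers": 0.7
}}

```text
clock: 11.32
position: [535.9, -240.5, 128.7]
ee_rot: [-0.643, 0.766, -0.0, 0.0]
contact_force: [-0.3, -0.5, 2.9]
gripper_width: 22.3
```

{"api": "drive_tool", "payload": {
  "plan": [
    [[0, 0, -0.01], 0],
    [[0, 0, -0.025], 0],
    [[0, 0, -0.035], 0],
    [[0, 0, -0.02], 0],
    [[0, 0, 0], 0]
  ]
}}

```text
clock: 11.95
position: [536.3, -240.5, 220.1]
ee_rot: [-0.643, 0.766, -0.001, 0.001]
contact_force: [-0.0, 0.3, -0.7]
gripper_width: 22.5
```

```bash
python3 - <<'E'
from h import *
go(549,212,215,170)
d=cam("side"); crop(d,310,165,140,120,5,"pics/s6.png")
E
```

```text
clk 11.95 pos [ 536.3 -240.5  220.1] w 22.5 shift [-0.4479  0.0656  0.0049] jaw 170.1 tilt 0.21 turn 0.1
```

View pics/s6.png

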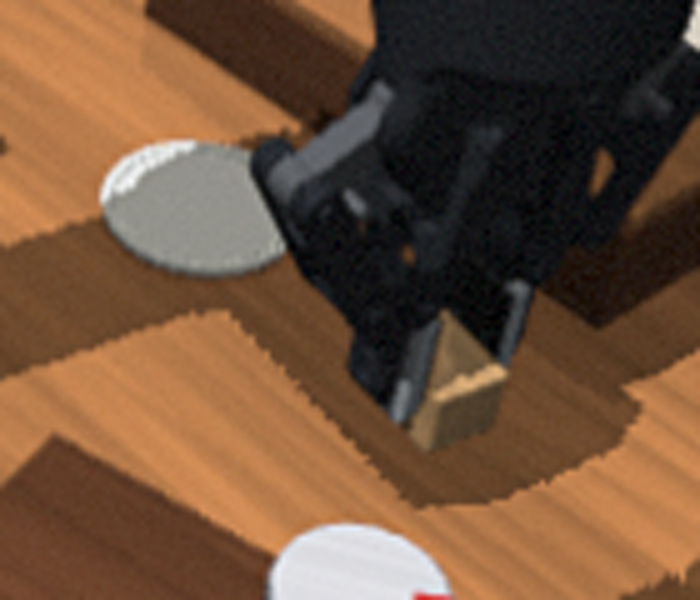

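{"api": "drive_tool", "payload": {
  "plan": [
    [[-0.025, 0.0036, 0], 0],
    [[-0.045, 0.0066, 0], 0],
    [[-0.053, 0.0078, 0], 0],
    [[-0.053, 0.0078, 0], 0],
    [[-0.053, 0.0078, 0], 0],
    [[-0.053, 0.0078, 0], 0],
    [[-0.053, 0.0078, 0], 0],
    [[-0.053, 0.0078, 0], 0],
    [[-0.045, 0.0066, 0], 0],
    [[-0.028, 0.0042, 0], 0],
    [[-0.014, 0.0022, 0], 0],
    [[0, 0, 0], 0]
  ]
}}

```text
clock: 13.5
position: [548.3, 239.6, 217.1]
ee_rot: [-0.643, 0.766, 0.0, -0.001]
contact_force: [-0.5, -0.2, -0.5]
gripper_width: 22.2
```

```bash
python3 - <<'E'
from h import *
go(547,240,90,170)
d=cam("top"); cv2.imwrite("pics/t7.png",d["image"][:,:,::-1])
crop(d,350,180,80,60,10,"pics/t7c.png")
E
```

```text
clk 13.50 pos [548.3 239.6 217.1] w 22.2 shift [-0.0004  0.0011  0.1271] jaw 170.1 tilt 0.13 turn 0.1
```

View pics/t7.png

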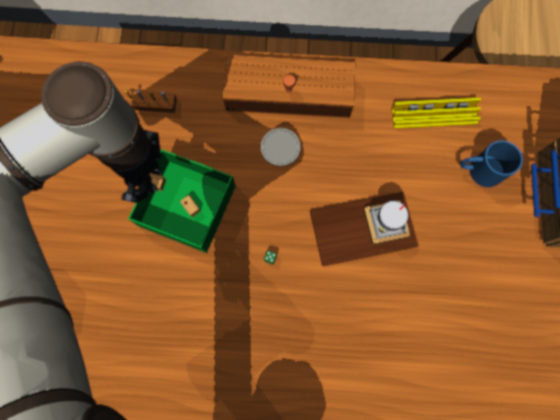

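View pics/t7c.png

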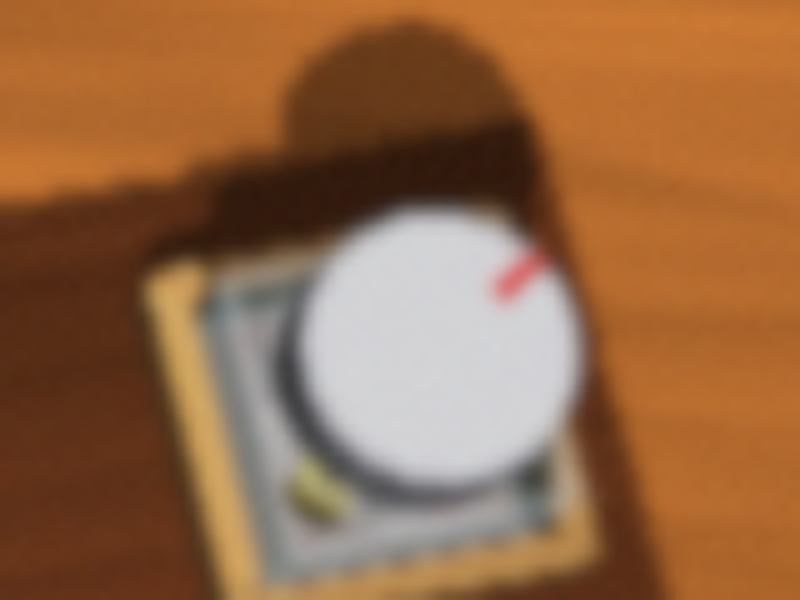

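Top view: the bin holds the first offcut at (190,205), and the gripper is over the bin holding the second. The cap is bare, with its red mark running (500,290) to (545,255) in the crop.

{"api": "drive_tool", "payload": {
  "plan": [
    [[0, 0, 0.025], 0],
    [[0, 0, 0.035], 0],
    [[0, 0, 0.035], 0],
    [[0, 0, 0.022], 0],
    [[0, 0, 0.01], 0],
    [[0, 0, 0], 0]
  ]
}}

```text
clock: 14.3
position: [548.8, 238.6, 91.1]
ee_rot: [-0.643, 0.766, -0.0, -0.0]
contact_force: [0.3, 0.2, -0.1]
gripper_width: 22.2
```

{"api": "drive_tool", "payload": {
  "plan": [
    [[0, 0, 0], 0],
    [[0, 0, 0], 0],
    [[0, 0, 0], 0],
    [[0, 0, 0], 0],
    [[0, 0, -0.03], 0],
    [[0, 0, -0.05], 0],
    [[0, 0, -0.055], 0],
    [[0, 0, 0], 0],
    [[0, 0, 0], 0]
  ],
  "fingers": -0.05
}}

```text
clock: 15.42
position: [548.2, 239.4, 226.0]
ee_rot: [-0.643, 0.766, 0.0, -0.0]
contact_force: [-0.1, -0.2, -0.6]
gripper_width: 44.9
```

```bash
python3 - <<'E'
from h import *
d=cam("top"); cv2.imwrite("pics/t8.png",d["image"][:,:,::-1])
# cap circle + mark
im=d["image"].astype(int)[180:240,350:430]; r,g,b=im[...,0],im[...,1],im[...,2]
wm=((im.min(2)>170)&(im.max(2)-im.min(2)<40)).astype(np.uint8); rm=((r>150)&(g<135)&(b<150)&(r-b>60)&(abs(g-b)<45)).astype(np.uint8)
m=((wm|rm)*255).astype(np.uint8)
c=max(cv2.findContours(m,cv2.RETR_EXTERNAL,cv2.CHAIN_APPROX_NONE)[0],key=cv2.contourArea)
h=cv2.convexHull(c); (x,y),ax,an=cv2.fitEllipse(h); print('ell',x+350,y+180,ax,an)
C=onz(d,(x+350,y+180),96); print('cap',C)
n,l,st,ce=cv2.connectedComponentsWithStats(rm)
for i in range(1,n):
  if st[i,4]>=4:
    p=ce[i]+[350,180]; M=onz(d,p,96); v=(M-C)[:2]; print('red',p,st[i,4],M,np.linalg.norm(v),np.degrees(np.arctan2(v[1],v[0])))
s=cam("side"); crop(s,190,130,110,90,6,"pics/s8.png")
go(537.4,-235.7,200,15)
E
```

```text
ell 393.68382263183594 214.31964111328125 (25.725082397460938, 26.807226181030273) 116.31279754638672
cap [ 538.67442849 -235.28419801   96.        ]
red [402.    206.625] 8 [ 556.24956989 -252.39753295   96.        ] 24.530630399291496 -44.237268370107365
clk 15.53 pos [547.9 239.1 224.6] w 44.6 shift [ 0.4694 -0.0718  0.0255] jaw 170.0 tilt 0.19 turn -25.0
```

View pics/s8.png

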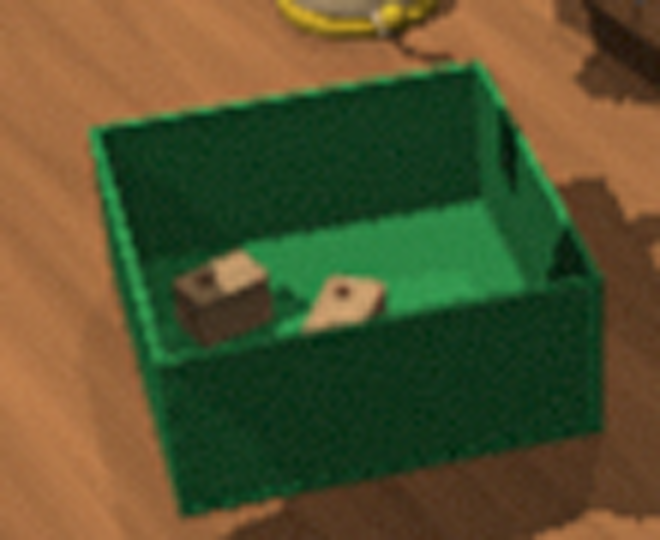

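View pics/t8.png

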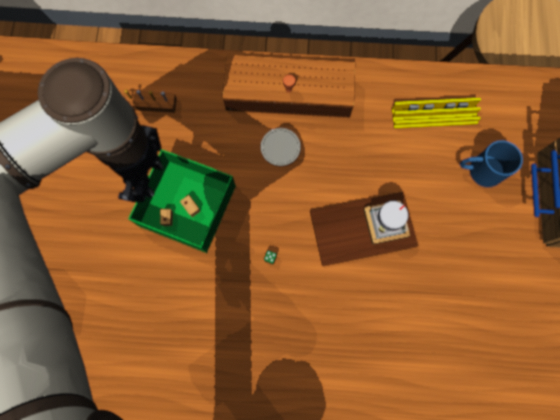

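Both offcuts lie in the bin, at (225,295) and (345,300) in the side crop. Next I go to the cap.

{"api": "drive_tool", "payload": {
  "plan": [
    [[0.025, -0.0038, 0], 0],
    [[0.045, -0.0069, 0], 0],
    [[0.054, -0.0083, 0], 0],
    [[0.054, -0.0083, 0], 0],
    [[0.054, -0.0083, 0], 0],
    [[0.054, -0.0083, 0], 0],
    [[0.054, -0.0083, 0], 0],
    [[0.054, -0.0083, 0], 0],
    [[0.04, -0.0061, 0], 0],
    [[0.025, -0.0038, 0], 0],
    [[0.01, -0.0015, 0], 0],
    [[0, 0, 0], -8]
  ],
  "fingers": -1
}}

```text
clock: 17.02
position: [537.7, -235.6, 225.5]
ee_rot: [-0.696, 0.718, 0.001, -0.0]
contact_force: [-0.1, -0.2, 0.6]
gripper_width: 85.3
```

{"api": "drive_tool", "payload": {
  "plan": [
    [[0, 0, 0], -9],
    [[0, 0, 0], -8],
    [[0, 0, 0], 0],
    [[0, 0, 0], 0]
  ]
}}

```text
clock: 17.52
position: [538.4, -234.6, 226.1]
ee_rot: [0.793, -0.609, -0.0, 0.0]
contact_force: [-0.4, 0.5, -0.2]
gripper_width: 85.0
```

```bash
python3 - <<'E'
from h import *
go(537.5,-235.6,120,15)
E
```

```text
clk 17.52 pos [ 538.4 -234.6  226.1] w 85.0 shift [0.0008 0.0011 0.1061] jaw -165.0 tilt 0.03 turn -0.0
```

{"api": "drive_tool", "payload": {
  "plan": [
    [[0.0005, 0.001, 0.035], 0],
    [[0, 0, 0.04], 0],
    [[0, 0, 0.03], 0],
    [[0, 0, 0.016], 0],
    [[0, 0, 0.01], 0],
    [[0, 0, 0], 0],
    [[0, 0, 0], 0]
  ]
}}

```text
clock: 18.4
position: [538.5, -235.7, 96.4]
ee_rot: [0.794, -0.608, 0.001, -0.0]
contact_force: [0.4, 0.1, 0.1]
gripper_width: 85.4
```

```bash
python3 - <<'E'
from h import *
go(537.5,-235.6,90,15)
d=cam("side"); crop(d,310,205,140,115,5,"pics/s9.png")
d=cam("top"); crop(d,340,150,100,95,6,"pics/t9.png")
E
```

```text
clk 18.40 pos [ 538.5 -235.7   96.4] w 85.4 shift [-0.0004  0.001   0.0064] jaw -164.9 tilt 0.13 turn 0.1
```

View pics/s9.png

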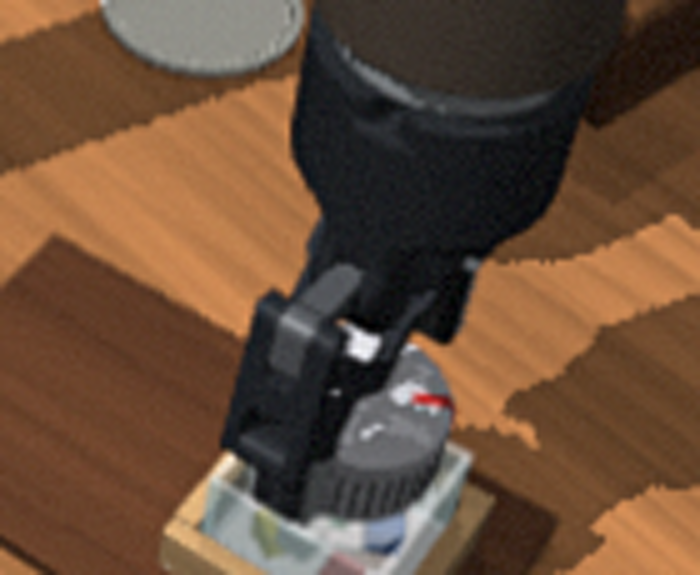

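View pics/t9.png

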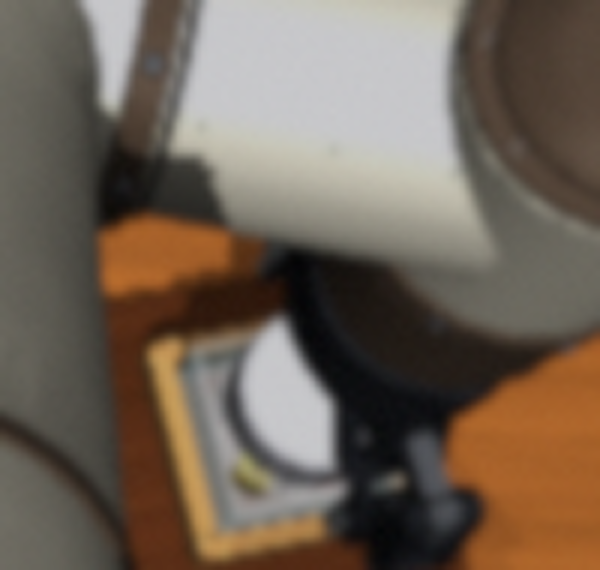

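In the side crop the near finger covers the left side of the cap with its tip at about (285,515), and the red mark is at (430,402). I'll check the tip height before closing.

```bash
python3 - <<'E'
from h import *
d=cam("side")
u=np.array([np.cos(np.radians(15)),np.sin(np.radians(15))]); v=np.array([-u[1],u[0]])
for r in (42.5,52):
  for w in (-11,11):
    for z in (65,75,85):
      p=np.array([538.5,-235.7])-r*u+w*v
      q=proj(d,[[*p,z]])[0]; print(r,w,z,(q-[310,205])*5)
for z in (66,): 
  p=np.array([537.5,-235.6]); print('capedge',(proj(d,[[*(p+29*np.array([np.cos(a),np.sin(a)])),66] for a in np.radians([215,240,260])])-[310,205])*5)
E
```

```text
42.5 -11 65 [311.6452114  551.61127354]
42.5 -11 75 [316.42566106 533.08379167]
42.5 -11 85 [321.31018233 514.12201917]
42.5 11 65 [251.35976344 514.49266142]
42.5 11 75 [255.37868556 495.84430917]
42.5 11 85 [259.48333645 476.7672328 ]
52 -11 65 [296.01641137 571.85524275]
52 -11 75 [300.6679007  553.39910129]
52 -11 85 [305.42189996 534.50549997]
52 11 65 [235.44536506 534.07106918]
52 11 75 [239.32639069 515.48316321]
52 11 85 [243.29119647 496.46322882]
capedge [[331.16245759 517.53988236]
 [371.14436391 521.30436808]
 [399.96185199 513.95144748]]
```

{"api": "drive_tool", "payload": {
  "plan": [
    [[0, 0.001, 0.004], 0],
    [[0, 0, 0.003], 0],
    [[0, 0, 0], 0],
    [[0, 0, 0], 0]
  ]
}}

```text
clock: 19.05
position: [536.8, -235.8, 88.3]
ee_rot: [0.794, -0.608, -0.0, 0.0]
contact_force: [-0.0, 0.4, -0.3]
gripper_width: 85.6
```

{"api": "drive_tool", "payload": {
  "plan": [
    [[0, 0, 0], 0],
    [[0, 0, 0], 0],
    [[0, 0, 0], 0],
    [[0, 0, 0], 0],
    [[0, 0, 0], 0],
    [[0, 0, 0], 0]
  ],
  "fingers": 0.1
}}

```text
clock: 19.8
position: [537.9, -235.9, 89.1]
ee_rot: [0.794, -0.608, 0.001, -0.001]
contact_force: [4.0, 1.3, 5.7]
gripper_width: 56.8
```

```bash
python3 - <<'E'
from h import *
go(537.5,-235.6,89,15)
s=arm.read_state(); print(s["contact_force"],s["wrist_torque"],np.degrees(s["joints"]))
d=cam("side"); crop(d,310,205,140,115,5,"pics/s10.png")
E
```

```text
clk 19.80 pos [ 537.9 -235.9   89.1] w 56.8 shift [-0.0004  0.0003  0.    ] jaw -164.9 tilt 0.16 turn 0.1
[3.97120095 1.25917676 5.73630746] [ 0.53287299 -0.91795927 -0.065023  ] [-7.88633352e+00  2.80246308e+01 -1.68394274e+01  1.79007763e-02
 -4.49782389e+01  2.29580424e+01]
```

View pics/s10.png

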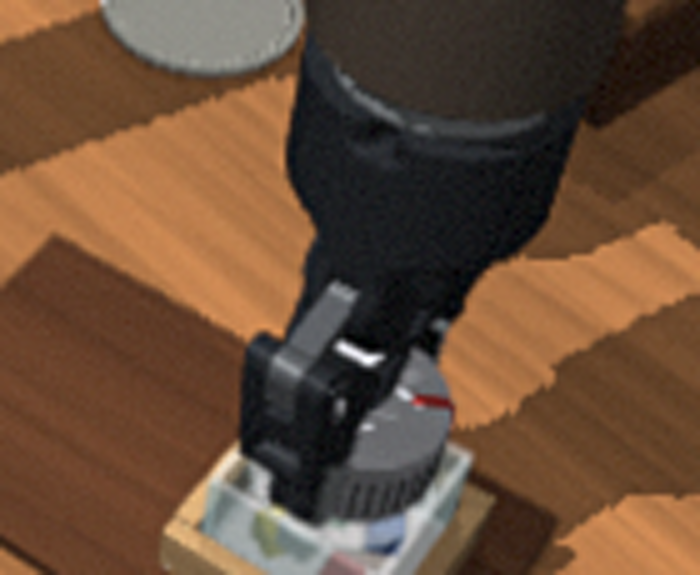

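The gripper has closed on the cap (reading 56.8 mm; other grips also read 1 to 2 mm low) and the mark is still visible at (433,403). I'll start turning anticlockwise.

{"api": "drive_tool", "payload": {
  "plan": [
    [[0, 0, 0], -4],
    [[0, 0, 0], -4],
    [[0, 0, 0], -4],
    [[0, 0, 0], -4],
    [[0, 0, 0], -4],
    [[0, 0, 0], 0]
  ]
}}

```text
clock: 20.6
position: [537.1, -236.1, 88.9]
ee_rot: [0.888, -0.461, 0.001, 0.0]
contact_force: [1.9, 0.5, 5.6]
gripper_width: 56.7
```

```bash
python3 - <<'E'
from h import *
go(537.5,-235.6,89,35)
s=arm.read_state(); print(s["contact_force"],s["wrist_torque"])
d=cam("side"); crop(d,310,205,140,115,5,"pics/s11.png")
E
```

```text
clk 20.60 pos [ 537.1 -236.1   88.9] w 56.7 shift [-0.0002 -0.0006 -0.0001] jaw -144.9 tilt 0.07 turn 0.1
[1.89962603 0.47159143 5.58185611] [ 0.13644952 -0.60428528  0.14334774]
```

View pics/s11.png

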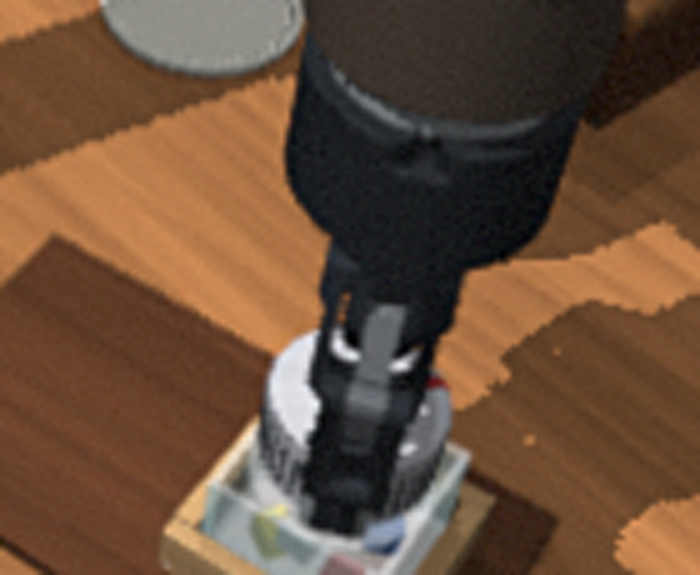

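The mark has moved to (437,382), so the cap is turning with the jaws.

{"api": "drive_tool", "payload": {
  "plan": [
    [[0, 0, 0], -4],
    [[0, 0, 0], -4],
    [[0, 0, 0], -4],
    [[0, 0, 0], -3],
    [[0, 0, 0], 0]
  ]
}}

```text
clock: 21.28
position: [537.0, -236.2, 89.0]
ee_rot: [0.94, -0.341, 0.0, 0.0]
contact_force: [2.7, 0.7, 7.1]
gripper_width: 56.7
```

```bash
python3 -c "
from h import *
go(537.5,-235.6,89,50)
s=arm.read_state(); print(s['contact_force'],s['wrist_torque'])"
```

```text
clk 21.27 pos [ 537.  -236.2   89. ] w 56.7 shift [-0.     -0.0008  0.    ] jaw -129.9 tilt 0.06 turn 0.1
[2.67710527 0.68654293 7.05970455] [ 0.06807602 -0.44422976  0.01152167]
```

{"api": "drive_tool", "payload": {
  "plan": [
    [[0, 0, 0], -3],
    [[0, 0, 0], -3],
    [[0, 0, 0], 0]
  ]
}}

```text
clock: 21.65
position: [537.1, -236.3, 89.5]
ee_rot: [0.957, -0.291, 0.001, 0.0]
contact_force: [1.7, 1.4, 8.1]
gripper_width: 57.2
```

```bash
python3 -c "
from h import *
go(537.5,-235.6,89,55)
s=arm.read_state(); print(s['contact_force'],s['wrist_torque'])"
```

```text
clk 21.65 pos [ 537.1 -236.3   89.5] w 57.2 shift [-0.     -0.0008  0.0005] jaw -123.9 tilt 0.08 turn 1.1
[1.67436578 1.35577056 8.08211792] [ 0.12301783 -0.29997974  0.12044912]
```

{"api": "drive_tool", "payload": {
  "plan": [
    [[0, 0, 0], -3],
    [[0, 0, 0], -3],
    [[0, 0, 0], 0]
  ]
}}

```text
clock: 22.02
position: [537.1, -236.2, 89.6]
ee_rot: [0.971, -0.241, 0.001, 0.0]
contact_force: [1.1, 1.8, 9.4]
gripper_width: 56.8
```

```bash
python3 -c "
from h import *
go(537.5,-235.6,89,60)
s=arm.read_state(); print(s['contact_force'],s['wrist_torque'])
d=cam('side'); crop(d,310,205,140,115,5,'pics/s12.png')"
```

```text
clk 22.02 pos [ 537.1 -236.2   89.6] w 56.8 shift [ 0.0001 -0.0007  0.0006] jaw -117.9 tilt 0.08 turn 2.1
[1.05546138 1.8120447  9.42691326] [ 0.39813891 -0.2583303   0.10571355]
```

View pics/s12.png

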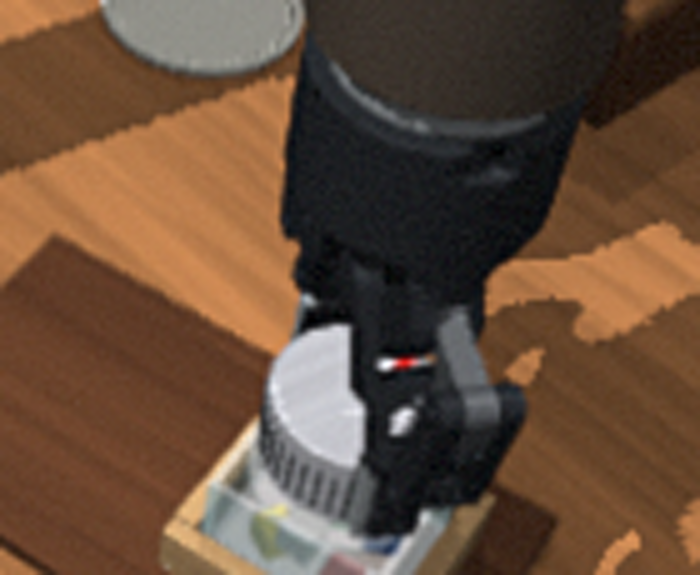

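The mark shows through the finger gap at (403,363). I'll measure its angle.

```bash
python3 - <<'E'
from h import *
d=cam('side')
C=np.array([536.8,-236.2]) # cap centre per side view/TCP
for n,p in (('before',(433,403)),('20',(437,382)),('47',(403,363))):
  for z in (96,98):
    M=onz(d,((p[0]+.5)/5-.5+310,(p[1]+.5)/5-.5+205),z)[:2]-C; print(n,z,M,np.linalg.norm(M),np.degrees(np.arctan2(M[1],M[0])))
E
```

```text
before 96 [ 15.17410476 -15.57100025] 21.741883638357393 -45.73960306113376
before 98 [ 13.68555305 -16.44016599] 21.390965845861185 -50.22444078953632
20 96 [ 22.51895758 -10.50729937] 24.849683913863338 -25.013660158304443
20 98 [ 20.99999092 -11.39743383] 23.8935371266573 -28.490240916082
47 96 [19.45127165  1.30585093] 19.4950561797756 3.84075890239703
47 98 [17.94500824  0.36679835] 17.94875655045877 1.1709702744834476
```

{"api": "drive_tool", "payload": {
  "plan": [
    [[0, 0, 0], -3],
    [[0, 0, 0], -3],
    [[0, 0, 0], -4],
    [[0, 0, 0], -4],
    [[0, 0, 0], 0],
    [[0, 0, 0], 0]
  ]
}}

```text
clock: 22.88
position: [537.1, -236.2, 89.6]
ee_rot: [0.993, -0.121, 0.0, 0.0]
contact_force: [1.2, 1.2, 8.5]
gripper_width: 57.0
```

```bash
python3 -c "
from h import *
go(537.5,-235.6,89,76)
s=arm.read_state(); print(s['contact_force'],s['wrist_torque'])
d=cam('side'); crop(d,310,205,140,115,5,'pics/s13.png')"
```

```text
clk 22.88 pos [ 537.1 -236.2   89.6] w 57.0 shift [ 0.0003 -0.0007  0.0006] jaw -103.9 tilt 0.07 turn 0.1
[1.22680385 1.23977821 8.51264013] [ 0.27808503 -0.27957717  0.11807721]
```

View pics/s13.png

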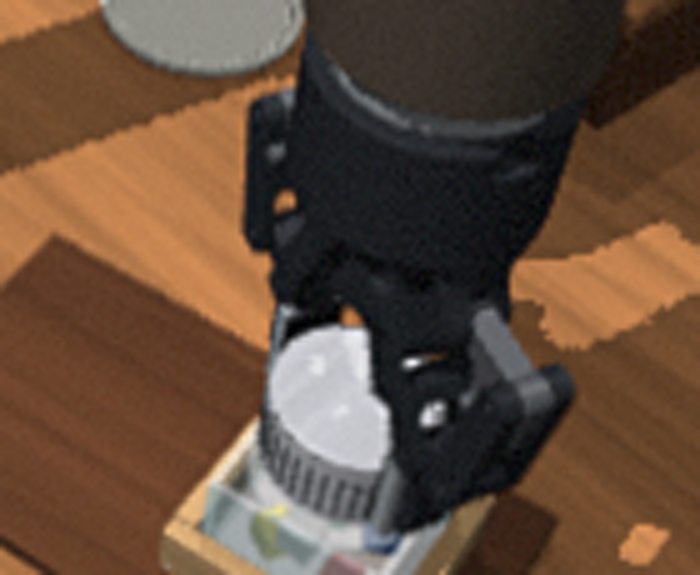

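The mark is now hidden behind the jaw and a steady 8 to 9 N pushes up, from the seal. I'll do a gentle 3 mm lift as a test and read the force.

{"api": "drive_tool", "payload": {
  "plan": [
    [[0, 0, -0.0015], 0],
    [[0, 0, -0.0015], 0],
    [[0, 0, 0], 0],
    [[0, 0, 0], 0]
  ]
}}

```text
clock: 23.42
position: [536.7, -236.0, 91.0]
ee_rot: [0.993, -0.121, -0.0, 0.0]
contact_force: [3.6, -1.7, 0.9]
gripper_width: 57.4
```

```bash
python3 -c "
from h import *
go(537.5,-235.6,89,76)
s=arm.read_state(); print(s['contact_force'],s['wrist_torque'])"
```

```text
clk 23.43 pos [ 536.7 -236.    91. ] w 57.4 shift [ 0.0006 -0.0006  0.002 ] jaw -103.9 tilt 0.02 turn 0.1
[ 3.56113481 -1.71949182  0.87012227] [-0.30957215 -0.95222343 -0.10523527]
```

{"api": "drive_tool", "payload": {
  "plan": [
    [[0, 0, -0.0015], 0],
    [[0, 0, -0.0015], 0],
    [[0, 0, 0], 0],
    [[0, 0, 0], 0]
  ]
}}

```text
clock: 23.92
position: [536.2, -235.7, 94.0]
ee_rot: [0.993, -0.121, -0.001, -0.0]
contact_force: [1.4, -0.2, -1.9]
gripper_width: 57.3
```

```bash
python3 -c "
from h import *
go(537.5,-235.6,89,76)
s=arm.read_state(); print(s['contact_force'],s['wrist_torque'])
d=cam('side'); crop(d,310,205,140,115,5,'pics/s14.png')"
```

```text
clk 23.93 pos [ 536.2 -235.7   94. ] w 57.3 shift [ 0.0013 -0.0004  0.005 ] jaw -104.0 tilt 0.08 turn 0.0
[ 1.44426881 -0.17998648 -1.92982453] [-0.11455086 -0.45771557  0.06169897]
```

View pics/s14.png

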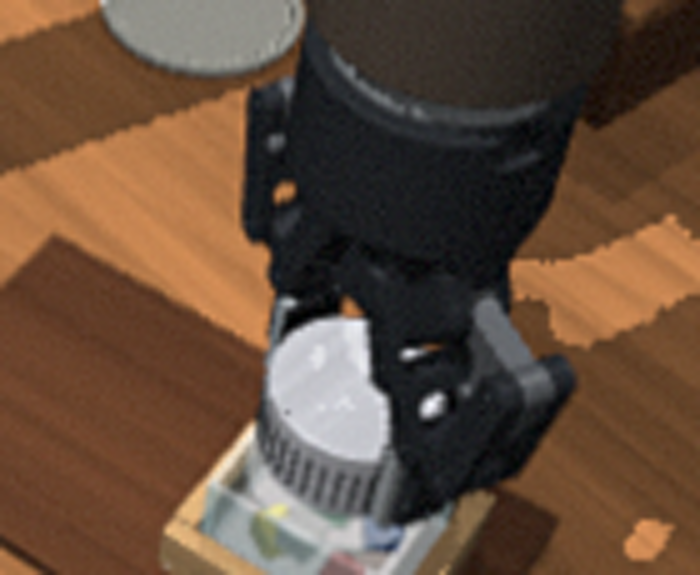

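The cap rose and the jar stayed seated, so I'll keep lifting straight up.

{"api": "drive_tool", "payload": {
  "plan": [
    [[0, 0, -0.002], 0],
    [[0, 0, -0.002], 0],
    [[0, 0, -0.002], 0],
    [[0, 0, 0], 0]
  ]
}}

```text
clock: 24.48
position: [537.0, -235.8, 100.7]
ee_rot: [0.993, -0.121, 0.0, -0.0]
contact_force: [1.9, 0.4, -1.2]
gripper_width: 57.2
```

{"api": "drive_tool", "payload": {
  "plan": [
    [[0, 0, -0.003], 0],
    [[0, 0, -0.004], 0],
    [[0, 0, -0.005], 0],
    [[0, 0, -0.005], 0],
    [[0, 0, -0.006], 0],
    [[0, 0, -0.006], 0],
    [[0, 0, -0.006], 0],
    [[0, 0, -0.004], 0],
    [[0, 0, -0.003], 0],
    [[0, 0, 0], 0],
    [[0, 0, 0], 0]
  ]
}}

```text
clock: 25.85
position: [536.6, -235.8, 142.1]
ee_rot: [0.993, -0.121, -0.0, -0.0]
contact_force: [-0.5, -0.4, -1.7]
gripper_width: 57.2
```

```bash
python3 -c "
from h import *
go(537.5,-235.6,143,76)
s=arm.read_state(); print(s['contact_force'],s['wrist_torque'])
d=cam('side'); crop(d,310,185,140,120,5,'pics/s15.png')
d=cam('top'); crop(d,320,150,120,100,5,'pics/t15.png')"
```

```text
clk 25.85 pos [ 536.6 -235.8  142.1] w 57.2 shift [ 0.0008 -0.0004 -0.0009] jaw -103.9 tilt 0.03 turn 0.1
[-0.48758346 -0.35473942 -1.73360016] [0.00957128 0.04020134 0.01740997]
```

View pics/s15.png

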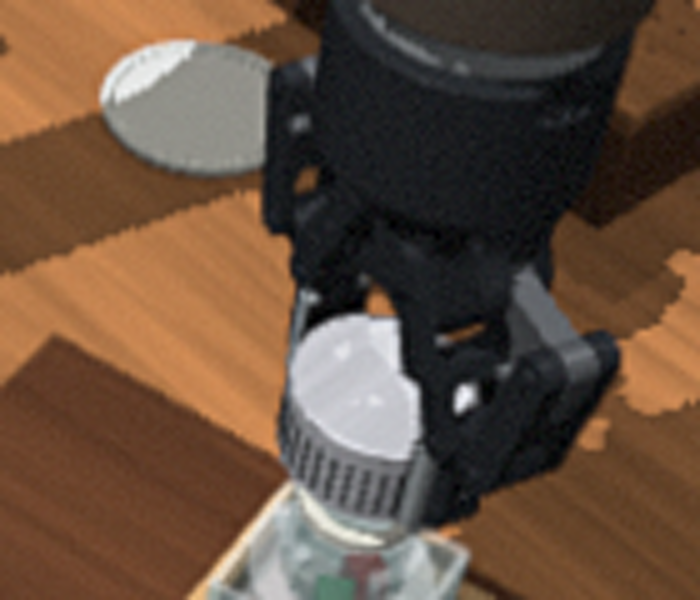

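View pics/t15.png

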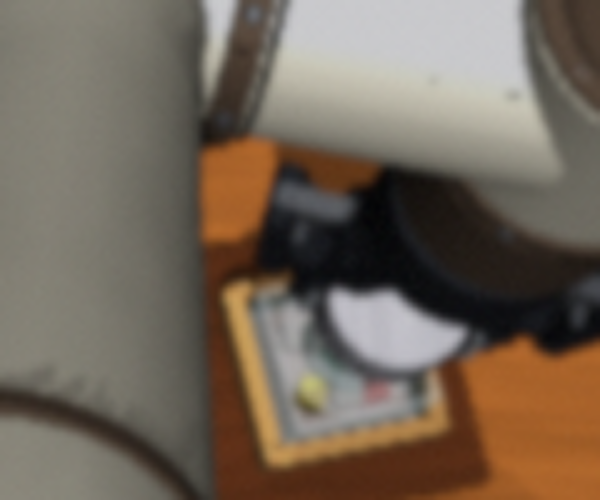

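The side crop shows the cap held level, with the mouth's white seal visible below it at (345,530); the jar is still in the socket. I'll check the gap, and whether the jar and die have moved.

```bash
python3 - <<'E'
from h import *
d=cam('side'); C=np.array([536.8,-236.])
a=np.radians(np.arange(200,260,10)); ring=lambda r,z:np.round((proj(d,[[*(C+r*np.array([np.cos(t),np.sin(t)])),z] for t in a])-[310,185])*5)
for z in (109,119,129): print('cap lower',z,ring(29,z)[[1,4]].tolist())
print('mouth 90',ring(20.5,90)[[1,3,5]].tolist())
crop(d,190,130,260,220,3,"pics/s16.png")
T=cam('top'); im=T["image"].astype(int)[240:275,255:285]; m=(im[...,1]-im[...,0]>15); ys,xs=np.nonzero(m); print('die',onz(T,(xs.mean()+255,ys.mean()+240),24))
s=arm.read_state(); print(s['clock'],s['gripper_width'],np.abs(s['joint_vel']).max(),s['contact_force'])
E
```

```text
cap lower 109 [[344.0, 534.0], [394.0, 540.0]]
cap lower 119 [[349.0, 513.0], [400.0, 519.0]]
cap lower 129 [[355.0, 492.0], [406.0, 498.0]]
mouth 90 [[341.0, 551.0], [364.0, 556.0], [387.0, 554.0]]
die [445.78993404  23.27118235  24.        ]
26.05 57.069953842852165 0.0018251572143326142 [-0.26121895 -0.94462796 -1.1935642 ]
```

View pics/s16.png

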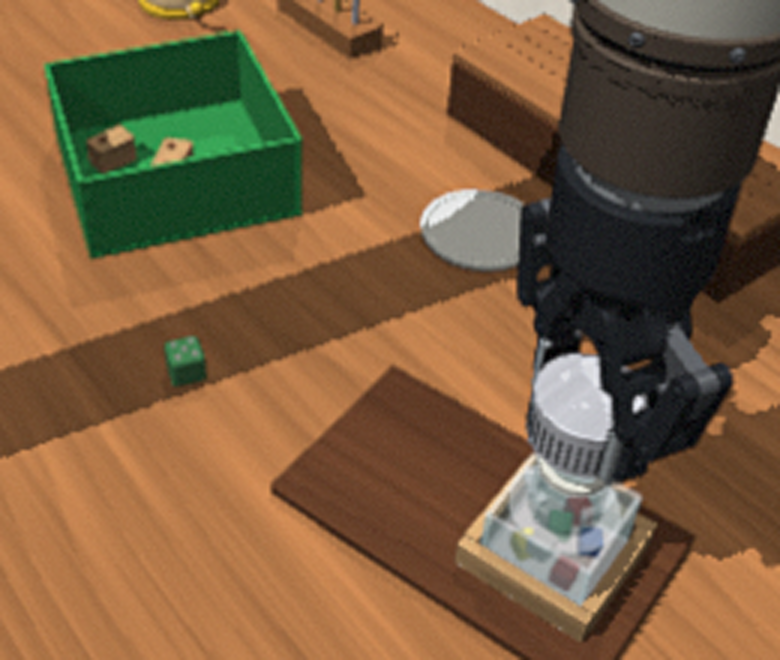

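The cap's lower edge is at z ≈ 119–121 mm, about 30 mm above the mouth. The die is at the same side-view pixel as at the start, (251,250). Both offcuts are in the bin and the jar is seated, so I'm handing in.

```bash
python3 -c "
from bench import arm
print(arm.job_done()); s=arm.read_state(); print(s['clock'],s['position'],s['gripper_width'])"
```

```text
the job is handed in; nothing more can be done
None
the job is handed in; nothing more can be done
```

I put both offcuts in the green bin, turned the cap about 61° anticlockwise until it came loose, and lifted it straight up. I handed the job in at about 26 s, still holding the cap over the open jar; no verdict was given.

**Last checks:**
- **Cap:** held at a 57 mm opening and still. The tool was within about 0.1° of vertical and within about 1–2 mm of the jar's axis. The cap's lower edge was about 30 mm above the mouth.
- **Jar and offcuts:** the jar was still seated in the socket, and both offcuts were on the bin floor.
- **Die:** it was at the same side-view pixel as at the start. A rough colour mask in the top view put it about 6 mm off. I put that down to the mask, and it is well under the 20 mm limit.

**Disagreed or unconfirmed:**
- **Starting angle:** the red mark put the cap at about 0.3–0.35 rad before turning, above the stated 0.05–0.25. I chose the turn so that either value ended in the free range.
- **Final angle:** the jaw hid the mark at the end, and the wrist torque was too noisy to show the threads letting go. I judged the cap loose because it lifted with no downward pull beyond about 2 N and the jar did not rise.

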